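Charge the enamelling kiln and bolt its sprung hood down

ROBOT

A 6-joint arm with a two-finger parallel gripper is mounted at the origin on the work surface. World frame = base frame: x ahead of the robot, y to its left, z up, the work surface at z = 0. Lengths are in m, angles in rad, forces in N, time in s.
With the tool pointing down it reaches from about 0.4 to 0.925 m from the base axis. Payload 12.5 kg.
Tool frame: the origin (TCP) lies midway between the tips of the shut fingers; the grasp point (between the pads) lies manip.grip_depth behind it (manip.grip_depth is the distance from the TCP to the grasp point, in m); z points along the fingers, y is the line along which they close (so a half turn about z gives the same grasp; the last joint's range is limited). The gripper opens to 95 mm and grips with 3 to 60 N. Pads are 20 mm wide; open, the fingers measure 119 mm over their backs; the gripper's body (75 mm by 180 mm) begins 59 mm behind the grasp point.
Start: joints at [-1.271, 0.491, 1.559, -0, 1.092, -0.106], TCP at [0.247, -0.574, 0.215] pointing down, gripper open.
Joint ranges: [-3.1, 3.1], [-0.84, 2.19], [0.05, 2.79], [-1.13, 4.28], [0.06, 2.93], [-2.69, 2.69]. Speed limits (rad/s): [2.22, 2.22, 2.79, 3.14, 3.14, 3.14].

INTERFACE

Orientations are given as a rotation vector (axis times angle).
In Python, from workcell import manip, status, viewer, order, finder gives the robot as it stands. The module is installed in compiled form; this text tells all that it offers. Calls block until the motion is done:
- manip.goto(position, orientation): joint-space move of the TCP to a pose.
- manip.move_l(position, rot=None, rate=0.15, until_force=None): straight line of the TCP; rot=None keeps the orientation; rate is the mean speed in m/s. With until_force (N) it stops when the force on the tool has changed by that much, and returns True; else False.
- manip.movej(angles): joint-space move.
- manip.gripper_to(opening, squeeze=None): opening from 0.0 (shut) to 1.0 (fully open); squeeze is the grip in N (None keeps the last); returns when the fingers have stopped.
- manip.pause(seconds).
- manip.inverse_kinematics(position, orientation): joint angles nearest the present ones, or None.
- status.observe(): the state.
- viewer.get_image(name): name is "scene" or "top" or "wrist"; returns a dict with "color" (420x560x3 uint8, red, green, blue), "fx", "fy", "cx", "cy" (pixels), "R" (3x3) and "t" (3): a world point X has camera coordinates R X + t. Camera axes: x right, y down, z forward; pixel columns grow to the right and rows downward; lengths in m; the calibration is good to about 2 mm. A picture is of the moment at which its call begins. There is no depth.
A pose or a line that the arm cannot do raises manip.PlanningError and nothing moves.
- order.finish_job(): hands the job in; it is judged then, once.
Trained networks look in a picture, given as the dict that the camera call returned (one of the last four; its "shot" number tells which), for a name from the list of things; names that differ only in an ending like _2 or _b are one class to them, and where a whole thing is asked for, a point or a joint stands for the part that bears it (a point fixed in the world has none). Each returns a list of dicts, best first, with "confidence" (0 to 1); they miss things now and then, are a little off and sometimes report something else, mostly with a low value. They report only what shows in the picture. A call takes as long as a camera call. They do not tell look-alikes from the thing itself.
- finder.spot_in(picture, name): "bbox" ([left, top, right, bottom] in pixels, round what is visible of it).
The state is a dict: "time_s": time; "joint_positions": joint angles; "dq": joint speeds; "tau": joint torques, N m; "tcp_pos": TCP position; "tcp_rot": TCP orientation; "force": force on the tool from outside, world axes, zero at the start; "ft_torque": the same for the moment, N m; "finger_gap": opening from 0.0 (shut) to 1.0 (fully open); "grasp_force": force on a finger pad.
Only numpy, scipy, OpenCV 4.12 (cv2) and the standard library are available. Lean on these libraries where they do the work, as an engineer would, in place of code of your own. Each camera call takes 0.05 s, during which the arm holds its last target. There are 200 camera calls.

TASK

Slide the firing spatula under the enamelled plate on the drying rack, lift the plate on it and lay the plate squarely and centrally on the two rails in the kiln, then draw the spatula out and put it back down, blade flat on the bench and butt of the handle on its firebrick. Then ease the kiln's hood down against its springs by the handle bar, hold it fully shut and slide the bar endways, fully home under the keeper, so that the hood stays shut when you let go. Never touch the plate with the gripper or tip it, do not slam the hood, and leave the other things on the bench where they are.

Things in the scene. Friction and masses are not known exactly. Their poses are not given: they have to be found in the camera images.
- kiln: Bench-top clamshell enamelling kiln, fixed to the bench: grey base 200 x 210 x 55 mm tall with a buff firebrick bed on top, and a hood hinged along the back. Origin: centre of the underside of the base. Its x axis points from the front to the hinge (the front, with the control panel, faces -x), z up. The drawn-back handle bar's bolt end points to -y of this frame.
- kiln_rails (a point): Point midway between the two white ceramic rails on the kiln bed, level with their tops (73 mm above the bench). Axes as the kiln's. The rails run along x: each 100 mm long, 8 mm wide and 18 mm tall above the bed, centred 30 mm either side, so the clear channel between them is 52 mm wide and 18 mm deep.
- kiln_hinge (a point): Middle of the hood's hinge axis: 105 mm behind the kiln's centre, 60 mm above the bench. The hinge runs along the kiln's y axis.
- hood (a joint): Angle of the hood, rad: 0 shut (190 x 200 mm, 58 mm tall, top 115 mm above the bench), 1.4 fully open, nearly upright behind the bed. Two torsion springs hold it open: they push the handle bar up with about 4 N near fully open, about 9 N when shut, and throw it open if let go; the hinge is damped.
- handle_grip (a point): Middle of the wooden grip (48 mm long, 22 mm thick, round) on the hood's handle bar. The bar is a 10 mm steel rod parallel to the hinge, standing 55 mm clear of the hood's front face in two brackets 136 mm apart. From the hinge axis the bar lies 255 mm towards the kiln's front and 37 mm higher when the hood is shut (bar 97 mm above the bench), and swings about the hinge with it (about 318 mm above the bench when open). The bar is also the bolt: see bolt.
- bolt (a joint): How far the handle bar has been slid endways through its brackets, m: 0 to 0.005 drawn back, 0.04 fully home. It slides towards -y of the kiln frame and the grip moves with it; it takes about 2 N and stays where it is left. With the hood fully shut the end of the bar goes under the keeper, from about 0.013 on; with the hood ajar by more than about 3 mm at the bar it strikes the keeper.
- keeper (a point): Underside of the keeper's roof, a fixed steel bracket at the front of the kiln (18 mm along the bar, with a turned-up lip on the side the bar comes from), 150 mm in front of and 108 mm to -y of the kiln's centre, 105 mm above the bench; the bar shot under it lies 3 mm below it. Bracket top 115 mm above the bench.
- rack: Drying rack fixed to the bench: dark steel plate 110 x 86 x 6 mm with two white ceramic rails along its x axis like those of the kiln (100 x 8 mm, 18 mm tall, centred 30 mm either side; channel 52 mm wide, 18 mm deep). Origin: centre of the underside. The spatula goes in from the -x side of its frame; a glass jar stands along the -y side of that way in, about 85 to 95 mm from its middle line.
- rack_rails (a point): Point midway between the rack's rails, level with their tops (24 mm above the bench). Axes as the rack's.
- plate: Flat square copper plate, 80 x 80 x 3 mm, 0.10 to 0.2 kg, white enamel on top with thin brass-coloured square outlines, lying on the rack's rails, nearly square to them. Origin: centre of the underside; z up.
- spatula: Cranked firing spatula, about 0.14 kg, lying blade flat on the bench and butt on the firebrick. Steel blade 80 long x 40 wide x 3 mm; a steep neck 18 mm wide rises from its rear end to a straight wooden handle, 110 long x 18 wide x 24 mm tall, level, its underside 40 mm above the blade's underside, from 55 to 165 mm behind the blade's centre. Origin: centre of the underside of the blade; x points from handle to blade tip, z up.
- spatula_grip (a point): Where to take the handle, clear of the brick: middle of its section (12 mm above its underside), 92 mm behind the blade's centre, 52 mm above the blade's underside.
- spatula_butt (a point): Underside of the handle 145 mm behind the blade's centre, 40 mm above the blade's underside: it lies over the middle of the firebrick's top at the start.
- rest: Firebrick block, fixed, 40 (along the spatula) x 80 x 40 mm tall, on which the spatula's handle lies. Origin: centre of the underside; x along the spatula towards its blade.
- rest_top (a point): Middle of the firebrick's top, 40 mm above the bench.
- jar_a: Bystander: a small clear glass jar with white cap, 48 mm across, 62 mm tall. Origin: centre of the underside. Leave it alone.
- jar_b: Bystander: a small amber glass jar with metal cap, 52 mm across, 55 mm tall. Origin: centre of the underside. Leave it alone.
- dish: Bystander: the small white porcelain dish, 70 mm across, 26 mm tall. Origin: centre of the underside. Leave it alone.
- pliers: Bystander: the red-handled pliers, about 155 mm long, 13 mm high. Origin: centre of the underside. Leave it alone.
- cutters: Bystander: the blue-handled cutters, about 130 mm long, 13 mm high. Origin: centre of the underside. Leave it alone.
- hammer: Bystander: the small hammer, about 200 mm long, 21 mm high, head to +x of its frame. Origin: centre of the underside. Leave it alone.
- mandrel: Bystander: the steel ring mandrel, 200 mm long, 35 mm high. Origin: centre of the underside. Leave it alone.
- brush_pot: Bystander: the brush pot, 66 mm across, 85 mm tall, brushes up to 150 mm. Origin: centre of the underside. Leave it alone.
Not all that is in view belongs to the job. Leave any green or turquoise look-alike of the rest alone.

How it is judged:
On the way, in this order (a step that is already met when the one before it is completed fails the run):
1. the plate is lifted off the rack on the spatula (height (world z) of plate above 0.045 m and contact force between spatula and plate above 0.3 N), for 0.2 s.
2. the plate lies on the kiln's rails and the spatula has been drawn out from under it (x of plate in the frame of kiln_rails between -0.018 and 0.018 m and y of plate in the frame of kiln_rails between -0.015 and 0.015 m and z of plate in the frame of kiln_rails between -0.004 and 0.004 m and angle between plate's own z axis and vertical below 0.06 rad and (angle between the x axis of plate and the x axis of kiln_rails, either way round below 0.2 rad or angle between the x axis of plate and the x axis of kiln_rails, either way round above 1.37 rad) and contact force between spatula and plate below 0.05 N and horizontal distance between spatula and plate above 0.085 m), for 0.2 s.
3. the hood is wound down and held shut with the bar not yet slid home (value of joint hood below 0.03 rad and value of joint bolt below 0.02 m), for 0.1 s.
4. the bar is slid home under the keeper (value of joint hood below 0.03 rad and value of joint bolt above 0.03 m), for 0.1 s.
At the end, for the whole second after the job is handed in: The plate lies flat on the kiln's rails, square within 0.2 rad, centred within 18 mm along and 15 mm across; the hood is shut (under 0.035 rad), kept so by the bar slid at least 30 of its 40 mm; the spatula rests level with its butt within 30 mm of the middle of the firebrick's top (x of plate in the frame of kiln_rails between -0.018 and 0.018 m and y of plate in the frame of kiln_rails between -0.015 and 0.015 m and z of plate in the frame of kiln_rails between -0.004 and 0.004 m and angle between plate's own z axis and vertical below 0.06 rad and (angle between the x axis of plate and the x axis of kiln_rails, either way round below 0.2 rad or angle between the x axis of plate and the x axis of kiln_rails, either way round above 1.37 rad) and value of joint hood below 0.035 rad and value of joint bolt above 0.03 m and linear speed of each of plate, spatula below 0.02 m/s and distance between spatula_butt and rest_top below 0.03 m and angle between spatula's own z axis and vertical below 0.12 rad); the robot touches nothing.
It fails at once if the gripper or arm touches the plate (contact force between any of the fingers, the arm and plate above 0.3 N).
It fails at once if the plate is tipped by more than 0.5 rad (angle between plate's own z axis and vertical above 0.5 rad).
It fails at once if the hood is slammed (closing faster than 2.5 rad/s) (velocity of joint hood below -2.5 rad/s).
It fails at once if a bystander (jar, dish, pliers, cutters, hammer, mandrel or brush pot) is shoved more than 30 mm or knocked over (distance of any of jar_a, jar_b, dish, pliers, cutters, hammer, mandrel, brush_pot from where it was at the start of the episode above 0.03 m or angle between any of jar_a, jar_b, dish, pliers, cutters, hammer, mandrel, brush_pot's own z axis and vertical above 0.5 rad).
It also fails if it takes over 72 s, if anything falls off the work surface, if the arm or the gripper's body presses on something with over 40 N, if the wrist force passes 120 N, or if a joint passes its speed limit or range.

## Working session

There is one attempt and no reset: what is moved stays moved. The work goes in short steps, each a Python script; the robot and the scene stay as the last script left them, time stands still between calls to the robot, and variables do not carry over. Pictures are saved under pics/ and viewed, at most 10 in all, crops included, and the job is handed in when it is done.

```bash
ls; mkdir -p pics; python3 - <<'E'
from workcell import manip,status,viewer,finder
import cv2
print(manip.grip_depth, status.observe())
for n in ("top","scene"):
    p=viewer.get_image(n); cv2.imwrite(f"pics/{n}0.png",p["color"][:,:,::-1])
    print(n,p["fx"],p["cx"],p["cy"],p["R"],p["t"])
    for k in ("kiln","rack","plate","spatula","rest","jar_a","handle_grip","keeper","dish","brush_pot"):
        try: print(k,[(d["bbox"],round(d["confidence"],2)) for d in finder.spot_in(p,k)[:3]])
        except Exception as e: print(k,e)
E
```

```text
pics
0.0188 {'time_s': 0.0, 'joint_positions': array([-1.27058323e+00,  4.91574867e-01,  1.55947819e+00, -1.33547618e-05,
        1.09168297e+00, -1.05612463e-01]), 'dq': array([-1.59220451e-03,  5.95682210e-05,  1.45105086e-03,  7.03921976e-04,
        1.76194499e-03, -1.24513657e-03]), 'tau': array([-7.26807934e-05, -6.12655377e+01, -2.58184183e+01,  6.92925928e-02,
        4.82358690e-02, -1.22889710e-04]), 'tcp_pos': array([ 0.24667114, -0.57398707,  0.21404234]), 'tcp_rot': array([-3.07602347e+00, -6.32884191e-01,  1.92929872e-04]), 'force': array([ 0.0247483 ,  0.89551999, -0.26700031]), 'ft_torque': array([ 0.05307071, -0.01578688, -0.02095167]), 'grasp_force': 0.0, 'finger_gap': 0.9994556664420574}
top 487.6065470637707 280.4877375760191 204.97159051727252 [[ 0.02007681 -0.99971664  0.01278928]
 [-0.99069307 -0.02161481 -0.13438768]
 [ 0.13462604 -0.00997217 -0.9908463 ]] [0.04403503 0.5081351  1.20729942]
kiln [([128.1, 126.2, 271.1, 233.3], 0.57)]
rack [([368.7, 145.4, 415.2, 196.9], 0.79), ([335.9, 225.2, 357.1, 260.4], 0.33), ([128.9, 127.5, 271.8, 232.6], 0.28)]
plate [(
[... 864 characters left out ...]
, 255.6, 188.0, 300.7], 0.68)]
plate [([139.5, 256.5, 180.1, 294.1], 0.89)]
spatula [([198.4, 195.1, 277.2, 232.6], 0.98), ([427.3, 209.8, 440.9, 280.9], 0.64)]
rest [([193.2, 191.3, 219.0, 225.9], 0.95), ([136.0, 134.6, 151.8, 165.7], 0.91), ([151.8, 191.5, 178.8, 225.2], 0.9)]
jar_a [([145.9, 295.2, 164.9, 325.7], 0.97), ([93.5, 277.7, 119.6, 307.0], 0.64), ([138.7, 259.1, 178.4, 293.8], 0.6)]
handle_grip [([398.3, 140.9, 422.2, 193.1], 0.68), ([133.6, 257.1, 188.3, 301.3], 0.34)]
keeper [([143.4, 297.1, 168.1, 323.8], 0.7), ([337.2, 146.5, 362.3, 186.0], 0.52)]
dish [([288.8, 313.5, 318.3, 343.4], 0.83), ([91.4, 188.0, 138.8, 219.6], 0.17)]
brush_pot [([335.9, 147.3, 361.0, 188.7], 0.63)]
```

```bash
python3 - <<'E'
import cv2
a=cv2.imread("pics/top0.png")[80:310,110:460]; cv2.imwrite("pics/top0z.png",cv2.resize(a,(798,524),interpolation=cv2.INTER_CUBIC))
a=cv2.imread("pics/scene0.png")[120:360,80:450]; cv2.imwrite("pics/scene0z.png",cv2.resize(a,(800,519),interpolation=cv2.INTER_CUBIC))
E
```

```text
(no output)
```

View pics/top0z.png

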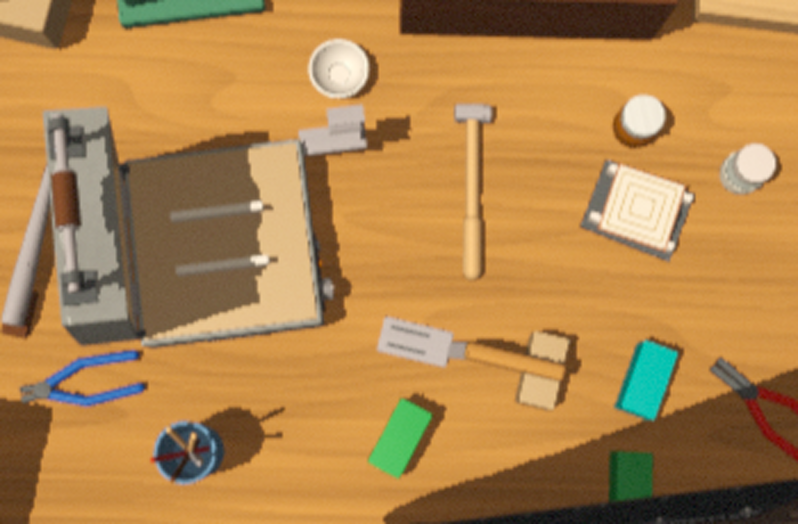

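View pics/scene0z.png

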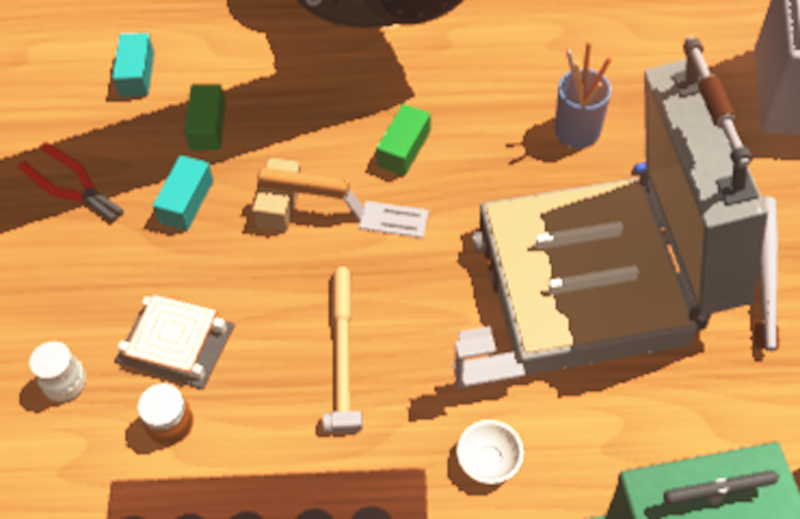

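The top picture (2.28x crop, offset 110,80) shows the spatula at (415,341)–(565,372), lying on the buff firebrick at (545,368). The plate on the rack is at (642,207), with the clear jar at (750,168) beside the right-hand way in, so the rack's x axis points to image left. The kiln rails are around (218,238), the keeper is at (345,130) and the wooden grip at (66,198).

There are five candidates for the rest: buff (545,368), turquoise (648,378), bright green (400,437), dark green (632,475) and the far turquoise in the scene view. Only the buff one carries the spatula, so that is the rest. Next I'll look closer with the wrist camera.

```bash
cat > h.py <<'E'
from workcell import manip,status,viewer,finder,order
import numpy as np, cv2
from scipy.spatial.transform import Rotation as Ro
def down(yaw):  # tool pointing down, tool x at yaw
    c,s=np.cos(yaw),np.sin(yaw)
    return Ro.from_matrix(np.array([[c,s,0],[s,-c,0],[0,0,-1.]])).as_rotvec()
def p2w(p,uv,z):
    K=np.array([(uv[0]-p["cx"])/p["fx"],(uv[1]-p["cy"])/p["fy"],1]); R=np.array(p["R"]);t=np.array(p["t"])
    C=-R.T@t; d=R.T@K; return C+d*(z-C[2])/d[2]
def w2p(p,X):
    c=np.array(p["R"])@np.asarray(X,float)+p["t"]; return np.array([p["fx"]*c[0]/c[2]+p["cx"],p["fy"]*c[1]/c[2]+p["cy"]])
def shot(n,f):
    p=viewer.get_image(n); cv2.imwrite(f"pics/{f}.png",p["color"][:,:,::-1]); np.save(f"pics/{f}.npy",p,allow_pickle=True); return p
def load(f): return np.load(f"pics/{f}.npy",allow_pickle=True).item()
E
python3 - <<'E'
from h import *
p=shot("top","top1")
z2=lambda u,v,z:p2w(p,(u/2.28+110,v/2.28+80),z).round(4)
for n,a in dict(spgrip=(515,358,.064),blade=(415,341,.003),butt=(565,372,.064),plate=(642,207,.027),rA=(218,238,.073),grip=(66,198,.318),keeper=(345,130,.115),jar=(755,165,.062)).items(): print(n,z2(*a))
w=shot("wrist","w0"); s=status.observe()
T=Ro.from_rotvec(s["tcp_rot"]).as_matrix(); R=np.array(w["R"]); C=-R.T@w["t"]
print("cam in tool",(T.T@(C-s["tcp_pos"])).round(4),"axes",(T.T@R.T).round(3).tolist(),w["fx"],w["cx"],w["cy"])
E
```

```text
spgrip [ 0.4263 -0.0832  0.064 ]
blade [0.4476 0.0232 0.003 ]
butt [ 0.4123 -0.1373  0.064 ]
plate [ 0.6037 -0.2316  0.027 ]
rA [0.5492 0.2413 0.073 ]
grip [0.5383 0.338  0.318 ]
keeper [0.6612 0.1053 0.115 ]
jar [ 0.6468 -0.3497  0.062 ]
cam in tool [ 0.0724 -0.0002 -0.1714] axes [[-0.0, -0.967, -0.256], [1.0, -0.0, 0.0], [-0.0, -0.256, 0.967]] 326.7174428172847 279.5468330927709 211.344323354888
```

```bash
python3 - <<'E'
from h import *
r=np.deg2rad
for f,yaw,pos in (("wr",70,(.605,-.22,.16)),("wk",97,(.565,.16,.24)),("ws",78,(.436,-.03,.16))):
    manip.goto(pos,down(r(yaw))); p=shot("wrist",f)
    for k in ("plate","rack","kiln","spatula","rest","keeper"): print(f,k,[([round(x) for x in d["bbox"]],round(d["confidence"],2)) for d in finder.spot_in(p,k)[:2]])
print(status.observe()["time_s"],status.observe()["joint_positions"])
E
```

```text
wr plate [([241, 169, 325, 252], 0.77)]
wr rack [([240, 150, 326, 263], 0.68)]
wr kiln []
wr spatula [([0, 2, 55, 195], 0.97)]
wr rest [([67, 250, 150, 286], 0.78), ([0, 137, 110, 198], 0.58)]
wr keeper []
wk plate []
wk rack [([165, 0, 397, 257], 0.3)]
wk kiln [([160, 0, 396, 264], 0.73)]
wk spatula [([154, 243, 200, 351], 0.64), ([228, 316, 377, 348], 0.57)]
wk rest [([50, 225, 134, 281], 0.92), ([163, 0, 395, 262], 0.45)]
wk keeper [([164, 1, 397, 261], 0.84)]
ws plate [([257, 97, 298, 321], 0.35)]
ws rack []
ws kiln [([261, 0, 557, 24], 0.93)]
ws spatula [([258, 99, 296, 322], 0.75), ([361, 125, 557, 200], 0.72)]
ws rest [([108, 117, 210, 186], 0.93), ([234, 257, 315, 287], 0.73)]
ws keeper [([261, 2, 556, 22], 0.66)]
6.5 [-2.19070684e-01  3.05231847e-01  2.06408373e+00  2.74310399e-05
  7.72152181e-01 -1.06389199e-02]
```

View pics/wr.png

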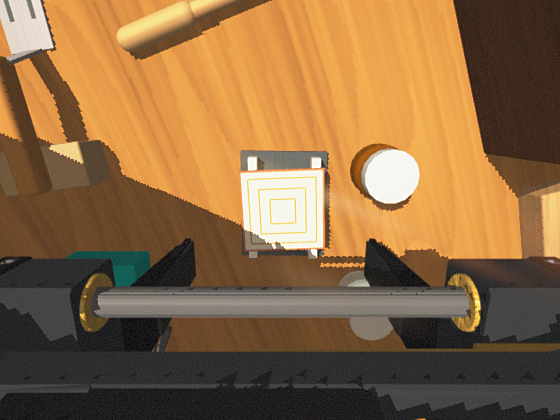

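View pics/wk.png

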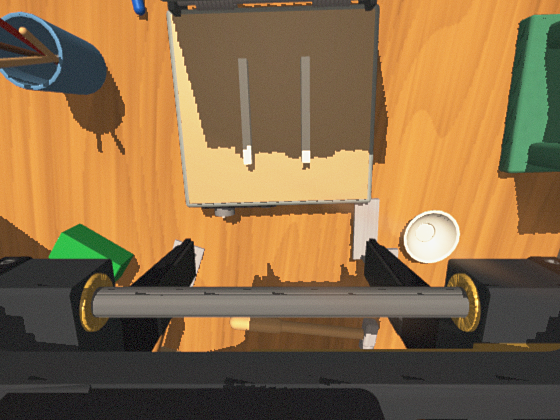

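View pics/ws.png

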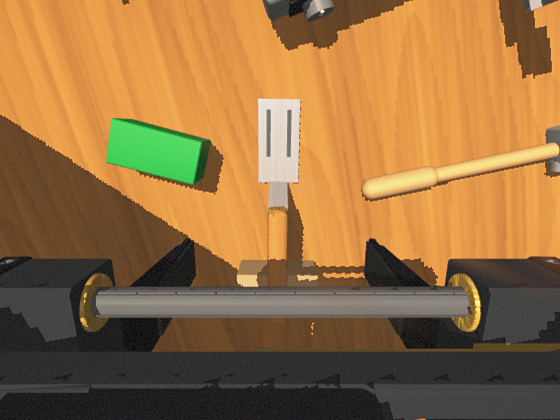

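wr: the plate is at (241–327, 169–250) on the rack, rail ends at about (252,157)/(316,157) and (252,255)/(314,255), with the jar below right. wk: the kiln rails run (242,58)–(247,165) and (305,57)–(306,163). ws: the blade is at (258–300, 98–184), with the handle running down at x=278 to the buff brick.

```bash
python3 - <<'E'
from h import *
def seg(f,roi,fn):
    p=load(f); a=p["color"].astype(int); m=fn(a[...,0],a[...,1],a[...,2]).astype(np.uint8); k=np.zeros_like(m); x0,y0,x1,y1=roi; k[y0:y1,x0:x1]=m[y0:y1,x0:x1]
    n,l,s,_=cv2.connectedComponentsWithStats(k); i=1+s[1:,4].argmax(); c=cv2.findContours((l==i).astype(np.uint8),0,2)[0][0]
    return p,cv2.boxPoints(cv2.minAreaRect(c)),s[i]
grey=lambda r,g,b:(abs(r-b)<32)&(r>90)
def rep(n,p,box,z):
    W=np.array([p2w(p,q,z) for q in box]); c=W.mean(0); e=[W[(i+1)%4]-W[i] for i in range(4)]
    print(n,"px",box.round(1).tolist(),"c",c.round(4),"L",[round(np.linalg.norm(x),4) for x in e[:2]],"yaw",[round(np.degrees(np.arctan2(x[1],x[0])),1) for x in e])
p,b,s=seg("ws",(250,90,310,186),grey); rep("blade",p,b,.003)
p,b,s=seg("wr",(236,168,332,258),lambda r,g,b:(r>150)&(b>110)); rep("plate",p,b,.027)
def line(n,f,q,z):
    p=load(f); W=[p2w(p,x,z) for x in q]; m=np.mean(W,0); d0=W[0]-W[1]; d1=W[2]-W[3]
    print(n,"mid",m.round(4),"yaw",[round(np.degrees(np.arctan2(d[1],d[0])),1) for d in (d0,d1)],"len",[round(np.linalg.norm(d),4) for d in (d0,d1,W[0]-W[2],W[1]-W[3])])
line("rack rails","wr",[(252,157),(252.5,258),(316,157),(314,258)],.024)
line("kiln rails","wk",[(242,58),(247.5,165),(305,57),(306,163)],.073)
line("bed front","wk",[(188,206),(371,203),(168,10),(378,8)],.055)
# handle centreline in ws
line("handle","ws",[(278,208),(278,255),(278,208),(278,255)],.064)
p=load("ws"); print("neck/blade rear",p2w(p,(279,184),.003))
big=lambda f,x0,y0,x1,y1:cv2.resize(cv2.imread(f"pics/{f}.png")[y0:y1,x0:x1],(400,400),interpolation=cv2.INTER_CUBIC)
cv2.imwrite("pics/z.png",np.hstack([big("wr",225,145,345,265),big("wk",210,40,340,170)]))
E
```

```text
blade px [[258.0, 99.0], [299.0, 99.0], [299.0, 185.0], [258.0, 185.0]] c [0.4479 0.0237 0.003 ] L [np.float64(0.0391), np.float64(0.0831)] yaw [np.float64(-12.0), np.float64(-101.1), np.float64(168.0), np.float64(77.1)]
plate px [[239.6999969482422, 171.6999969482422], [322.29998779296875, 169.0], [325.29998779296875, 256.70001220703125], [242.60000610351562, 259.3999938964844]] c [ 0.6032 -0.2341  0.027 ] L [np.float64(0.0771), np.float64(0.0881)] yaw [np.float64(-18.2), np.float64(-106.3), np.float64(161.9), np.float64(70.0)]
rack rails mid [ 0.6061 -0.2293  0.024 ] yaw [np.float64(69.0), np.float64(70.4)] len [np.float64(0.1013), np.float64(0.1013), np.float64(0.0597), np.float64(0.0622)]
kiln rails mid [0.5513 0.2416 0.073 ] yaw [np.float64(98.4), np.float64(98.6)] len [np.float64(0.1016), np.float64(0.1004), np.float64(0.06), np.float64(0.0603)]
bed front mid [0.5524 0.2413 0.055 ] yaw [np.float64(-172.1), np.float64(-172.6)] len [np.float64(0.2052), np.float64(0.2033), np.float64(0.1957), np.float64(0.194)]
handle mid [ 0.4327 -0.0463  0.064 ] yaw [np.float64(78.0), np.float64(78.0)] len [np.float64(0.0426), np.float64(0.0426), np.float64(0.0), np.float64(0.0)]
neck/blade rear [ 0.43998341 -0.01608625  0.003     ]
```

View pics/z.png

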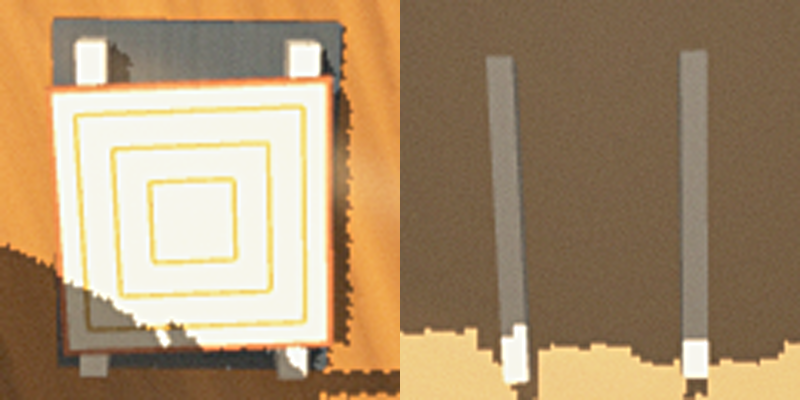

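The crop confirms the rail ends and the plate corners, with the plate turned only about 2° from the rack. Grasping the spatula now.

```bash
python3 - <<'E'
from h import *
p=load("wr")
W=np.array([p2w(p,q,.027) for q in [(240.6,172),(324,168.7),(324.3,248.8),(246,250.6)]]); d=(W[0]-W[3]+W[1]-W[2]); 
print("plate",W.mean(0),np.degrees(np.arctan2(d[1],d[0])),[np.linalg.norm(W[i]-W[i-1]).round(4) for i in range(4)])
W=np.array([p2w(p,q,.024) for q in [(252.3,156.7),(316.5,156.7),(312.3,258),(253.2,258)]]); d=(W[0]-W[3]+W[1]-W[2])
print("rack",W.mean(0),np.degrees(np.arctan2(d[1],d[0])))
yaw=np.deg2rad(77.8); g=np.array([.4479,.0237])-.092*np.array([np.cos(yaw),np.sin(yaw)])
manip.gripper_to(.55)
manip.goto([*g,.13],down(yaw)); manip.move_l([*g,.034],rate=.12)
manip.gripper_to(0,60); s=status.observe(); print(s["finger_gap"],s["grasp_force"],s["tcp_pos"],s["tcp_rot"])
manip.move_l([*g,.16],rate=.12); manip.pause(.2)
q=shot("wrist","wg"); s=status.observe(); print(s["time_s"],s["force"],s["tcp_pos"])
a=q["color"].astype(int); m=((abs(a[...,0]-a[...,2])<32)&(a[...,0]>90)).astype(np.uint8); m[:, :220]=0;m[:,340:]=0;m[215:]=0
n,l,st,_=cv2.connectedComponentsWithStats(m); i=1+st[1:,4].argmax(); c=cv2.findContours((l==i).astype(np.uint8),0,2)[0][0]; print(st[i],cv2.boxPoints(cv2.minAreaRect(c)).round(1).tolist())
T=Ro.from_rotvec(s["tcp_rot"]).as_matrix()
for x,y in ((40,20),(40,-20),(-40,-20),(-40,20)): print(w2p(q,s["tcp_pos"]+T@np.array([.092+x/1e3,y/1e3,.034-.003])).round(1))
E
```

```text
plate [ 0.60586676 -0.23026149  0.027     ] 72.09752576957254 [np.float64(0.0785), np.float64(0.0779), np.float64(0.0797), np.float64(0.0779)]
rack [ 0.60610173 -0.22918582  0.024     ] 69.18055798178911
0.18807794274739997 59.99878227710724 [ 0.42847834 -0.06624811  0.03406944] [2.44462553e+00 1.97300749e+00 5.56920882e-06]
10.75 [-0.15589397  1.13886719 -1.17556029] [ 0.42833618 -0.06620498  0.15962623]
[  243     9    73   168 10390] [[243.0, 9.0], [315.0, 9.0], [315.0, 176.0], [243.0, 176.0]]
[315.4  13. ]
[242.9  13. ]
[246.7 159.1]
[311.8 159.1]
```

View pics/wg.png

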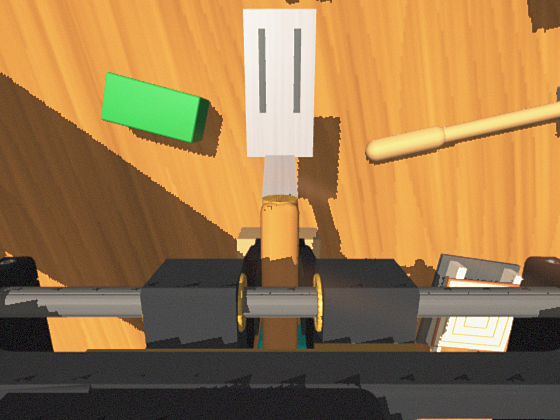

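The spatula is held level and central, with the blade at (243–315, 9–157), about 2 mm further forward than predicted. I'm using a 94 mm offset for the insertion under the plate.

```bash
cat >> h.py <<'E'
OFF=.094
def sp(c,z,yaw,back=0):  # TCP for blade centre c (xy), underside z
    u=np.array([np.cos(yaw),np.sin(yaw)]); return [*(np.array(c)-(OFF+back)*u),z+.034]
E
python3 - <<'E'
from h import *
y=np.deg2rad(69.7); c=(.606,-.2295)
manip.goto(sp(c,.11,y,.15),down(y))
manip.move_l(sp(c,.012,y,.15),rate=.15)
print(status.observe()["force"])
hit=manip.move_l(sp(c,.012,y,.007),rate=.08,until_force=6); s=status.observe(); print(hit,s["force"],s["tcp_pos"],sp(c,.012,y,.007),s["time_s"])
shot("wrist","wi")
E
```

```text
[-0.31941857  0.08548159 -0.8055813 ]
False [-0.43230989 -1.32909258 -1.90343858] [ 0.57084118 -0.32457414  0.04597844] [np.float64(0.5709594991911011), np.float64(-0.32422678239580166), 0.046] 14.975
```

View pics/wi.png

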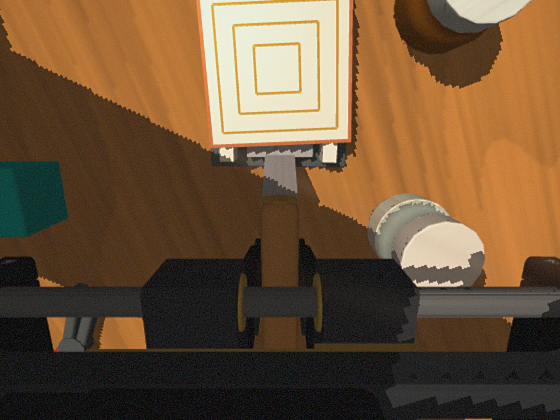

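The blade is centred between the rail ends (228,153) and (331,153), and the neck at (280,175) is clear of the plate's edge at row 146. Lifting.

```bash
python3 - <<'E'
from h import *
y=np.deg2rad(69.7); c=(.606,-.2295)
manip.move_l(sp(c,.035,y,.007),rate=.04); manip.move_l(sp(c,.12,y,.007),rate=.1); manip.pause(.3)
s=status.observe(); print(s["time_s"],s["force"],s["ft_torque"],s["tcp_pos"])
p=shot("wrist","wl"); T=Ro.from_rotvec(s["tcp_rot"]).as_matrix()
cv2.imwrite("pics/wlz.png",cv2.resize(p["color"][0:220,160:400,::-1],(720,660))[:600])
for z in (.003,.006): # predicted rear blade edge etc in px
  print(w2p(p,s["tcp_pos"]+T@np.array([OFF-.04,0,.034-z])).round(1), w2p(p,s["tcp_pos"]+T@np.array([OFF+.007,0,.034-z])).round(1))
E
```

```text
17.05 [-0.60466979 -0.49897083 -2.42888336] [-0.14511684  0.01686419  0.05621879] [ 0.57088683 -0.32419961  0.15360831]
[279.3 155.9] [279.2  73.5]
[279.3 156.3] [279.2  72.7]
```

View pics/wlz.png

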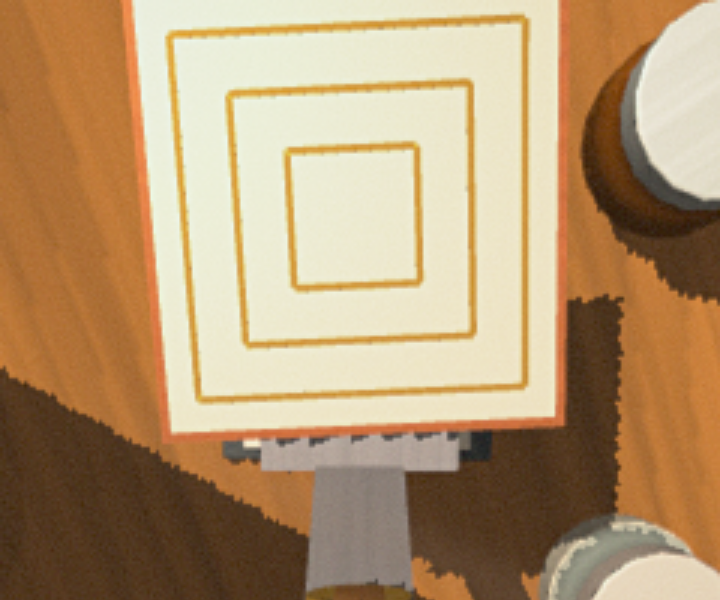

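The plate sits squarely on the blade. The inner outline's centre is at about (278,72), as predicted for 7 mm ahead of the blade centre. Carrying it to the kiln.

```bash
python3 - <<'E'
from h import *
y=np.deg2rad(98.2); c=(.5513,.2416)
manip.move_l(sp(c,.12,y,.20),down(y),rate=.16)
manip.move_l(sp(c,.088,y,.007),rate=.12); manip.pause(.2)
s=status.observe(); print(s["time_s"],s["tcp_pos"],s["force"])
p=shot("wrist","wk2")
cv2.imwrite("pics/wk2z.png",cv2.resize(p["color"][0:260,120:440,::-1],(736,598)))
E
```

```text
20.9583 [0.56580092 0.14130253 0.12205521] [ 0.36781211  0.19025222 -2.76371235]
```

View pics/wk2z.png

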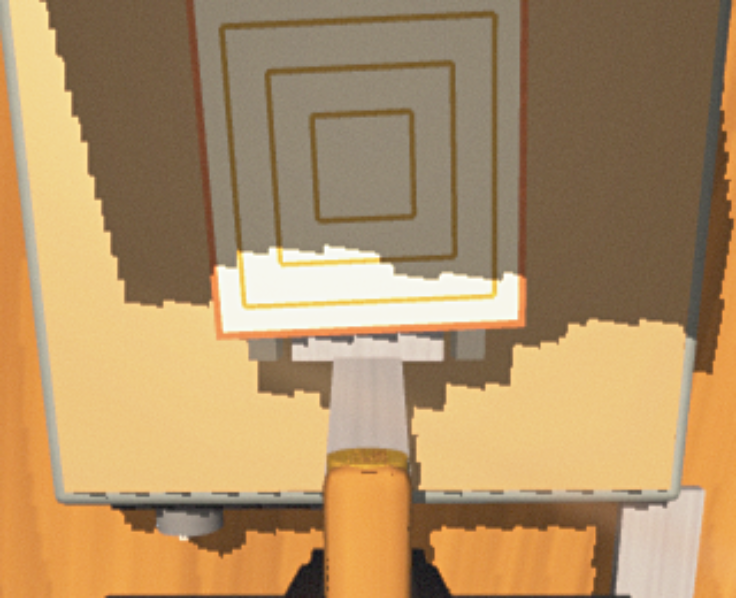

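The blade (292–443) is centred between the rails (262 and 470). Lowering, withdrawing and putting the spatula back.

```bash
python3 - <<'E'
from h import *
y=np.deg2rad(98.2); c=(.5513,.2416)
manip.move_l(sp(c,.0615,y,.007),rate=.05); manip.pause(.15); print(status.observe()["force"])
h=manip.move_l(sp(c,.0615,y,.15),rate=.1,until_force=8); s=status.observe(); print(h,s["force"],s["time_s"])
manip.pause(.3)
p=shot("wrist","wp"); 
W=w2p(p,(.5513,.2416,.076)); print("pred plate centre px",W)
y=np.deg2rad(77.8); g=(.4285,-.0662)
manip.move_l(sp(c,.12,np.deg2rad(98.2),.2),rate=.25)
manip.move_l([*g,.12],down(y),rate=.22); manip.move_l([*g,.045],rate=.15); print(manip.move_l([*g,.0342],rate=.03,until_force=4))
s=status.observe(); print(s["tcp_pos"],s["force"])
manip.gripper_to(.5); manip.move_l([*g,.16],rate=.2); s=status.observe(); print(s["time_s"],s["force"])
p2=shot("wrist","wq")
cv2.imwrite("pics/m.png",np.hstack([cv2.resize(x["color"][0:290,130:430,::-1],(400,387)) for x in (p,p2)]))
# bar reachability check
k=np.deg2rad(98.2);u=np.array([np.cos(k),np.sin(k)])
for th in (1.4,1.,.5,0):
    a=th+.1441; P=[*(np.array(c)+u*(.105-.2577*np.cos(a))),.06+.2577*np.sin(a)-.0188]
    print(th,np.round(P,3),[manip.inverse_kinematics(P,down(k+np.pi/2+o)) for o in(0,np.pi)])
t=shot("top","top2"); print(w2p(t,[*(np.array(c)+u*(.105-.2577*np.cos(1.5441))),.3176]), finder.spot_in(t,"handle_grip")[:2])
E
```

```text
[-0.42323926  0.20033048 -1.68400904]
False [-0.44248676  0.35723852  0.24023942] 23.425
pred plate centre px [ 278.70721065 -287.98742319]
True
[ 0.42863355 -0.06625695  0.03408738] [-0.54229911 -0.19716135  5.1703937 ]
27.7167 [-0.04524655  0.60382921 -0.53331026]
1.4 [0.537 0.339 0.299] [array([ 0.45853357,  0.43920053,  1.41716249,  0.        ,  1.28522963,
       -1.25537975]), array([ 4.58533571e-01,  4.39200527e-01,  1.41716249e+00, -4.44089210e-16,
        1.28522963e+00,  1.88621290e+00])]
1.0 [0.552 0.24  0.276] [array([ 0.30059572,  0.40320626,  1.53752424,  0.        ,  1.20086216,
       -1.41331761]), array([ 3.00595717e-01,  4.03206255e-01,  1.53752424e+00, -4.44089210e-16,
        1.20086216e+00,  1.72827505e+00])]
0.5 [0.566 0.142 0.196] [array([ 1.31959723e-01,  4.51070918e-01,  1.68639789e+00, -4.44089210e-16,
        1.00412384e+00, -1.58195360e+00]), array([ 1.31959723e-01,  4.51070918e-01,  1.68639789e+00, -4.44089210e-16,
        1.00412384e+00,  1.55963905e+00])]
0 [0.573 0.093 0.078] [array([ 4.73383570e-02,  5.97438126e-01,  1.80093943e+00, -4.44089210e-16,
        7.43215096e-01, -1.66657497e+00]), array([ 4.73383570e-02,  5.97438126e-01,  1.80093943e+00, -4.44089210e-16,
        7.43215096e-01,  1.47501769e+00])]
[138.63349044 167.35908546] [{'bbox': [131.0, 136.4, 144.9, 208.6], 'confidence': 0.83}]
```

View pics/m.png

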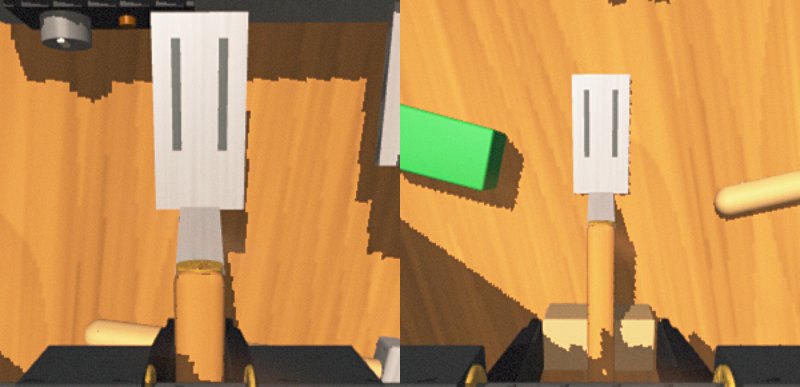

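The spatula is back, blade flat and butt on the buff brick. Next I check the plate numerically, then grip the bar.

```bash
python3 - <<'E'
from h import *
k=np.deg2rad(98.2);u=np.array([np.cos(k),np.sin(k)]); c=np.array((.5513,.2416))
manip.goto([.565,.16,.28],down(k)); p=shot("wrist","wc"); d=finder.spot_in(p,"plate")[:2]; print(d)
b=d[0]["bbox"]; X=p2w(p,((b[0]+b[2])/2,(b[1]+b[3])/2),.076)[:2]-c; print("plate in rails",X@u,X@[-u[1],u[0]])
print("pred bbox",[w2p(p,[*(c+x*u+y*np.array([-u[1],u[0]])),.076]).round(1) for x,y in((.04,.04),(-.04,-.04))])
B=lambda th,dz=0:[*(c+u*(.105-.2577*np.cos(th+.1441))),.06+.2577*np.sin(th+.1441)-.0188+dz]
o=down(k+np.pi/2)
manip.gripper_to(.55)
manip.goto(B(1.4,.09),o); manip.move_l(B(1.4),rate=.12,until_force=10); s=status.observe(); print(s["tcp_pos"],B(1.4),s["force"])
manip.gripper_to(0,35); s=status.observe(); print(s["finger_gap"]*.095,s["grasp_force"],s["force"],s["time_s"])
E
```

```text
[{'bbox': [242.9, 77.4, 314.4, 151.8], 'confidence': 0.61}, {'bbox': [395.1, 208.5, 446.5, 253.4], 'confidence': 0.4}]
plate in rails -0.0006412929430452095 -0.0006232230986440864
pred bbox [array([240.5,  75. ]), array([313.6, 150.9])]
[0.53761462 0.33876279 0.29958511] [np.float64(0.5373050816161329), np.float64(0.33871800551244613), np.float64(0.29880817484937594)] [ 0.36203337 -0.54052452  0.18125985]
0.02138992251261458 34.99794960021973 [-0.20244898  3.39154947  0.88429148] 32.1333
```

Plate centred to under 1 mm and the bar gripped (21.4 mm). Winding the hood down.

```bash
python3 - <<'E'
from h import *
k=np.deg2rad(98.2);u=np.array([np.cos(k),np.sin(k)]); c=np.array((.5513,.2416))
B=lambda th,dz=0:[*(c+u*(.105-.2577*np.cos(th+.1441))),.06+.2577*np.sin(th+.1441)-.0188+dz]
for i,th in enumerate(np.linspace(1.4,0,15)[1:]):
    manip.move_l(B(th),rate=.1); s=status.observe()
    if i%3==1 or np.linalg.norm(s["force"])>25: print(round(th,2),s["force"].round(1),s["tcp_pos"].round(4),s["finger_gap"].round(3))
    if np.linalg.norm(s["force"])>40: break
h=manip.move_l(B(0,-.003),rate=.02,until_force=15); manip.pause(.3); s=status.observe(); print(h,s["force"].round(1),s["tcp_pos"].round(4),np.round(B(0),4),s["time_s"])
p=shot("top","top3"); print(w2p(p,B(0,.0188)),finder.spot_in(p,"handle_grip")[:2],finder.spot_in(p,"kiln")[:1])
E
```

```text
Traceback (most recent call last):
AttributeError: 'float' object has no attribute 'round'
```

```bash
python3 - <<'E'
from h import *
k=np.deg2rad(98.2);u=np.array([np.cos(k),np.sin(k)]); c=np.array((.5513,.2416))
B=lambda th,dz=0:[*(c+u*(.105-.2577*np.cos(th+.1441))),.06+.2577*np.sin(th+.1441)-.0188+dz]
for i,th in enumerate(np.linspace(1.4,0,15)[3:]):
    manip.move_l(B(th),rate=.1); s=status.observe()
    if i%3==1 or np.linalg.norm(s["force"])>25: print(round(th,2),s["force"].round(1),s["tcp_pos"].round(4),round(s["finger_gap"],3))
    if np.linalg.norm(s["force"])>40: break
h=manip.move_l(B(0,-.003),rate=.02,until_force=15); manip.pause(.3); s=status.observe(); print(h,s["force"].round(1),s["tcp_pos"].round(4),np.round(B(0),4),s["time_s"])
p=shot("top","top3"); print(w2p(p,B(0,.0188)),finder.spot_in(p,"handle_grip")[:2],finder.spot_in(p,"kiln")[:1])
E
```

```text
1.0 [0.4 4.5 2.6] [0.5515 0.2405 0.276 ] 0.223
0.7 [-1.2  7.5  1.3] [0.5605 0.177  0.234 ] 0.226
0.4 [-1.7  8.4  2.7] [0.5676 0.1284 0.1749] 0.225
0.1 [-3.1  8.2  7.8] [0.572  0.0993 0.1041] 0.226
False [-1.4  3.  10. ] [0.5731 0.0939 0.0765] [0.5727 0.0931 0.0782] 38.45
[265.57857019 174.46634822] [{'bbox': [327.6, 234.0, 356.5, 243.6], 'confidence': 0.41}] [{'bbox': [153.0, 135.8, 231.8, 231.0], 'confidence': 0.74}]
```

```bash
python3 - <<'E'
from h import *
x=status.observe()["tcp_pos"]; P=np.array(x); P[2]=.0755
for i in range(8):
    h=manip.move_l([*P[:2],.0755-.001*i],rate=.01,until_force=12); s=status.observe(); print(h,s["force"].round(1),s["tcp_pos"].round(4))
    if s["force"][2]>24: break
manip.pause(.2);s=status.observe(); print(s["force"].round(1),s["tcp_pos"].round(4),s["finger_gap"],s["time_s"])
E
```

```text
False [-0.6 -0.4 10.9] [0.5738 0.0941 0.0769]
False [-1.2 -2.1 12.2] [0.5738 0.094  0.0759]
False [ 0.5 -2.7 10.3] [0.5739 0.0939 0.0749]
False [-0.9 -3.2 10.9] [0.5739 0.0938 0.074 ]
False [-1.2 -3.8 17.2] [0.5744 0.0938 0.0736]
False [-1.4 -4.5 22.3] [0.5749 0.0938 0.0732]
False [-0.8 -3.5 25.6] [0.5752 0.0938 0.0726]
[-0.9 -3.8 25.7] [0.5752 0.0938 0.0726] 0.2282755485168695 40.55
```

Firm stop reached at z ≈ 0.0735 (25 N), so the hood is shut. Sliding the bar home.

```bash
python3 - <<'E'
from h import *
k=np.deg2rad(98.2); v=np.array([np.sin(k),-np.cos(k)])
P=np.array(status.observe()["tcp_pos"]); P[2]-=.0012
for d in (.006,.012,.018,.024,.03,.036,.042):
    h=manip.move_l([*(P[:2]+d*v),P[2]],rate=.03,until_force=18); s=status.observe(); print(d,h,s["force"].round(1),round((s["tcp_pos"]-P)[:2]@v,4),s["tcp_pos"].round(4))
    if h: break
print(s["time_s"])
p=shot("top","top4"); print(finder.spot_in(p,"handle_grip")[:2])
E
```

```text
0.006 False [ 1.4  0.1 13.8] 0.0076 [0.5828 0.095  0.0735]
0.012 False [ 1.1  0.4 14.8] 0.0137 [0.5887 0.0959 0.0735]
0.018 False [ 1.2 -0.  14.3] 0.0197 [0.5947 0.0968 0.0735]
0.024 False [ 1.4  1.  13.4] 0.0256 [0.6006 0.0977 0.0735]
0.03 False [ 0.6  1.2 13.2] 0.0316 [0.6065 0.0985 0.0735]
0.036 False [-1.5  0.1 14.8] 0.037 [0.6118 0.0993 0.0734]
0.042 True [-6.2 -1.4 14.6] 0.0368 [0.6116 0.0993 0.0734]
42.9333
[]
```

```bash
python3 - <<'E'
from h import *
P=np.array(status.observe()["tcp_pos"])
h=manip.move_l([*P[:2],P[2]+.006],rate=.015,until_force=22); s=status.observe(); print(h,s["force"].round(1),(s["tcp_pos"]-P).round(4))
E
```

```text
True [ 2.4 -0.2 -0.5] [-0.0002  0.0006  0.0044]
```

The upward spring load is now carried by the keeper, so I'm releasing.

```bash
python3 - <<'E'
from h import *
P=np.array(status.observe()["tcp_pos"])
manip.gripper_to(.5); s=status.observe(); print(s["finger_gap"],s["force"].round(1))
h=manip.move_l([*P[:2],.22],rate=.12,until_force=15); print(h,status.observe()["tcp_pos"])
manip.goto([.5,-.02,.28],down(np.deg2rad(85))); manip.pause(.3)
k=np.deg2rad(98.2);u=np.array([np.cos(k),np.sin(k)]); v=np.array([u[1],-u[0]]); c=np.array((.5513,.2416))
for n in ("wrist","top","scene"):
    p=shot(n,n+"F")
    for nm in ("handle_grip","kiln","spatula","rest"): print(n,nm,[([round(x) for x in d["bbox"]],round(d["confidence"],2)) for d in finder.spot_in(p,nm)[:1]])
    for b in (0,.04): print("pred grip",b,w2p(p,[*(c-.15*u+b*v),.097]).round(1))
    a=cv2.cvtColor(p["color"],cv2.COLOR_RGB2HSV); r=w2p(p,[*(c-.15*u+.02*v),.097]).astype(int)
    y0,x0=max(r[1]-45,0),max(r[0]-45,0); m=((a[...,0]<12)&(a[...,1]>110)&(a[...,2]<150))[y0:y0+90,x0:x0+90]; q=np.argwhere(m)
    print("brown",len(q),(np.median(q,0)[::-1]+[x0,y0]) if len(q) else None)
print(status.observe()["time_s"])
E
```

```text
0.49747530076899815 [ 0.1 -0.  -1. ]
False [0.61117314 0.09986621 0.21924641]
wrist handle_grip [([303, 47, 436, 88], 0.88)]
wrist kiln [([220, 0, 467, 104], 0.95)]
wrist spatula [([216, 118, 255, 246], 0.67)]
wrist rest [([193, 231, 256, 277], 0.91)]
pred grip 0 [341.1  77.1]
pred grip 0.04 [380.3  67.4]
brown 702 [381.  65.]
top handle_grip [([260, 141, 272, 191], 0.88)]
top kiln [([152, 125, 274, 232], 0.86)]
top spatula [([275, 219, 280, 237], 0.58)]
top rest [([381, 233, 405, 261], 0.97)]
pred grip 0 [265.6 174.5]
pred grip 0.04 [263.6 158.5]
brown 71 [263. 159.]
scene handle_grip [([287, 229, 297, 263], 0.59)]
scene kiln [([286, 189, 413, 301], 0.61)]
scene spatula [([200, 196, 281, 233], 0.85)]
scene rest [([154, 194, 181, 224], 0.89)]
pred grip 0 [290.5 242.4]
pred grip 0.04 [293.9 257. ]
brown 531 [291. 259.]
47.925
```

All three cameras put the grip at the 40 mm position at shut height, with the spatula on its brick. Handing in.

```bash
python3 -c "
from workcell import order
print(order.finish_job())"
```

```text
the job is handed in; nothing more can be done
None
```

The job is handed in at about 48 s of the 72 s; the call gave no verdict. By my measurements the plate was within 1 mm of centre on the kiln rails before the hood closed, the hood is shut with the bar about 40 mm home under the keeper, and the spatula is back on its firebrick; I viewed 11 pictures, one over the limit of 10.

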